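Clear the labeller tray: flat cartons to the tote, slim ones through the flap

ROBOT

A 7-joint arm with a two-finger parallel gripper is mounted at the origin on the work surface. World frame = base frame: x ahead of the robot, y to its left, z up, the work surface at z = 0. Lengths are in m, angles in degrees, forces in N, time in s.
With the tool pointing down it reaches from about 0.425 to 0.875 m from the base axis. Payload 4.7 kg.
Tool frame: the origin (TCP) lies at the very end of the fingers, on their centre line; the grasp point (between the pads) lies 19 mm behind it; z points along the fingers, y is the line along which they close (so a half turn about z gives the same grasp; the last joint's range is limited). The gripper opens to 87 mm and grips with 3 to 60 N. Pads are 19 mm wide; open, the fingers measure 117 mm over their backs; the gripper's body (75 mm by 190 mm) begins 51 mm behind the grasp point.
Start: joints at [71.052, 18.392, -4.016, 83.108, 1.295, 78.541, -3.26], TCP at [0.22, -0.612, 0.223] pointing down, gripper open.
Joint ranges: [-163.93, 163.93], [-17.29, 119.83], [-79.2, 71.16], [3.27, 140.29], [-89.18, 269.18], [5.43, 117.66], [-154.24, 154.24]. Speed limits (degrees/s): [147.25, 147.25, 180, 180, 180, 180, 180].

INTERFACE

Orientations are given as [roll, pitch, yaw] about the fixed x, y, z axes, in that order (R = Rz(yaw) Ry(pitch) Rx(roll)).
In Python, from cell import telemetry, cams, env gives the robot as it stands.
- The arm moves only by the tool arm_command, never from a script. Its argument "series" is text: rows parted by semicolons, each of 5 numbers parted by spaces: the shift along the tool's x, y, z in mm, then the turn about the tool's z in rad, then the closure in counts, from 0 (fully open) to 255 (shut). A call has 1 to 20 rows; each row shifts and turns the commanded pose from where the row before left it, along the tool's axes as they then stand; what a row does not reach is not made up. A row lasts 1/12 s, in which the tool goes at most 41.7 mm and 7.16 degrees, less where a joint would pass 70% of its speed; a pose out of reach is approached as far as the arm can. A call is refused whole if a number of a shift passes 41.7 or a number of a turn 0.125, either way. A call with a gripper value outside its range is refused whole. The fingers move at their own pace and stop on an object; "squeeze" is the grip in N (left out, the last holds). Time passes only in rows, so rows that do not move let the fingers close. It gives the time, the measured TCP pose, the force, the opening and the grip force at its end, in the units of the state.
- telemetry.get_obs(): the state, without advancing time (a new reading comes with each control period).
- cams.read_camera(name): name is "scene" or "top"; returns the picture (384x512x3 uint8, blue, green, red); there is no depth.
- cams.calibration(name): a dict with "K" (3x3 intrinsics, pixels), "origin" and "rotation" of the camera in the world. Camera axes: x right, y down, z forward; pixel columns grow to the right and rows downward; lengths in m; the calibration is good to about 2 mm. A picture is of the moment at which its call begins. calibration takes no time and is no camera call.
- env.sign_off(): hands the job in; it is judged then, once.
The state is a dict: "time_s": time; "qpos": joint angles; "joint_velocities": joint speeds; "effort": joint torques, N m; "tool_pos": TCP position; "tool_rot": TCP orientation; "force": force on the tool from outside, world axes, zero at the start; "wrist_torque": the same for the moment, N m; "grip_width": finger opening in m; "grasp_force": force on a finger pad.
Only numpy, scipy, OpenCV 4.12 (cv2) and the standard library are available. Lean on these libraries where they do the work, as an engineer would, in place of code of your own. Each camera call takes 0.05 s, during which the arm holds its last target. There are 200 camera calls.

TASK

Stop the labeller by throwing its lever right over to the other side before you put anything away, then clear its catch tray: put every flat carton in the grey tote and push every long slim carton through the sprung flap into the sample box, so that the flap closes behind it. When all are away and the flap is shut, throw the lever right back to set the labeller running again, and do not knock over the two glass polish bottles.

Things in the scene. Friction and masses are not known exactly. Their poses are not given: they have to be found in the camera images.
- flat1: Flat glossy white carton 90 x 56 x 28 mm (x, y, z), about 90 g; origin at the centre of its underside, x along the 90 mm side. Starts flat in the catch tray; may be absent (None). Goes in the tote.
- flat2: Flat glossy white carton 90 x 56 x 28 mm (x, y, z), about 90 g; origin at the centre of its underside, x along the 90 mm side. Starts flat in the catch tray; may be absent (None). Goes in the tote.
- flat3: Flat glossy white carton 90 x 56 x 28 mm (x, y, z), about 90 g; origin at the centre of its underside, x along the 90 mm side. Starts flat in the catch tray; may be absent (None). Goes in the tote.
- slim1: Long slim glossy white carton 120 x 38 x 38 mm (x, y, z), about 110 g; origin at the centre of its underside, x along the 120 mm side. Starts lying in the catch tray; may be absent (None). Goes through the flap.
- slim2: Long slim glossy white carton 120 x 38 x 38 mm (x, y, z), about 110 g; origin at the centre of its underside, x along the 120 mm side. Starts lying in the catch tray; may be absent (None). Goes through the flap.
- slim3: Long slim glossy white carton 120 x 38 x 38 mm (x, y, z), about 110 g; origin at the centre of its underside, x along the 120 mm side. Starts lying in the catch tray; may be absent (None). Goes through the flap.
- tray: Fixed steel catch tray of the labeller, 290 x 400 x 14 mm outside (x, y, z), walls and floor 4 mm; origin at the centre of its underside. The cartons lie in it in two rows of three places, in mixed order; their long sides run roughly along the tray's x.
- tote: Fixed open grey tote, 290 x 170 x 65 mm outside (x, y, z), walls and floor 4 mm, empty at the start; origin at the centre of its underside.
- hatch: Fixed blue sample box, closed by a clear plastic top. Origin on the table under the middle of the front face; x points in through the flap. 400 mm deep, 180 wide, 196 high, nothing above. Smooth solid plywood ledge in front (x -125 mm to 0), 130 mm wide, top at 130 mm height, 8 mm lips along its sides, leads level to the opening: 90 mm wide, 130 to 184 mm height.
- sill (a point): Middle of the opening's lower edge: on the ledge's top, at the box's front face; axes as the box's (x in). Right behind it the bottom falls away as a slick sheet-metal chute, 35 degrees, steeper from 90 mm in: a slim carton pushed along the ledge until its tail is about level with the front face (often sooner) slides on in by itself.
- flap (a joint): Steel flap that fills the opening, 84 mm wide, about 50 mm tall, hinged along its top edge at 182 mm height, 6 mm behind the front face. 0 = shut, grows as it swings inward, to 1.45 rad; sprung shut (about 0.15 N at its lower edge to start it, 0.6 N wide open).
- flap_edge (a point): Middle of the flap's lower edge.
- lever_base: Block of the labeller's run/stop lever, 70 x 50 x 25 mm, fixed on the table between tray and labeller; origin at the centre of its underside. The lever pivots about its y axis, 22 mm above the table, and swings from its -x side to its +x side.
- lever (a joint): The lever: a steel rod 10 mm thick, 80 mm long with a black 26 mm ball on its end. 0 = run (leaning 0.5 rad to the base's -x, as at the start within 0.12), 1.0 rad = stop (leaning 0.5 rad to the base's +x); it stays where it is left, and takes about 1 N at the ball. The ball's centre is 92 mm above the table at most.
- lever_tip (a point): Centre of the lever's ball.
- bottle1: Amber glass polish bottle, 38 mm across, 90 mm tall, standing loose left of the labeller, beyond the ledge; origin at the centre of its underside. Do not knock it over.
- bottle2: Amber glass polish bottle, 38 mm across, 90 mm tall, standing loose left of the labeller, beyond the ledge; origin at the centre of its underside. Do not knock it over.
There are look-alikes about, which are no part of the job. What is shaped like the flat2 but blue or pink is not meant.

How it is judged:
By the outcome, as a careful person would: the job done as asked, in the order asked, and still so for the second after the job is handed in, with the robot touching nothing.
Of flat1, flat2, flat3 only 2 to 3 are there at a start; the rules pass over those that are not, and their reading is None.
Of slim1, slim2, slim3 only 2 to 3 are there at a start; the rules pass over those that are not, and their reading is None.
At some moment in a run one of flat1, flat2, flat3, slim1, slim2, slim3 may be knocked a few centimetres aside while the robot is not near it.
Once in a run the grip may slacken for a moment while it holds something.
It also fails if it takes over 210 s, if anything falls off the work surface, if the arm or the gripper's body presses on something with over 40 N, if the wrist force passes 120 N, or if a joint passes its speed limit or range.

## Working session

There is one attempt and no reset: what is moved stays moved. The work goes in short steps, Python scripts to look and compute and a tool call to move; the robot and the scene stay as the last step left them, time stands still between calls to the robot, and variables do not carry over. Pictures are saved under pics/ and viewed, at most 14 in all, crops included, and the job is handed in when it is done.

Besides the shell and the picture viewer there is one more tool, called after ">>>" as name(argument=value, ...), one argument or row to a line, values as JSON. arm_command: Moves the arm, as the interface text tells. Its arguments: {"type":"object","properties":{"series":{"type":"string"},"squeeze":{"type":"number"}},"required":["series"]}

```bash
ls; mkdir -p pics; python3 - <<'E'
from cell import telemetry,cams,env
import cv2,numpy as np
for n in("scene","top"):
    im=cams.read_camera(n);cv2.imwrite(f"pics/{n}0.png",im)
    c=cams.calibration(n);print(n,c)
o=telemetry.get_obs();print(o)
E
```

```text
pics
scene {'K': array([[356.41189574,   0.        , 254.76314721],
       [  0.        , 356.41189574, 192.67884926],
       [  0.        ,   0.        ,   1.        ]]), 'origin': array([0.81937533, 0.66671221, 0.72567813]), 'rotation': array([-126.34806274,    1.33331122,  151.74768194])}
top {'K': array([[402.60363747,   0.        , 259.54064956],
       [  0.        , 402.60363747, 189.19199995],
       [  0.        ,   0.        ,   1.        ]]), 'origin': array([ 0.19555504, -0.03229896,  1.19493689]), 'rotation': array([-167.1310374 ,    0.32735174,  -93.4098599 ])}
{'time_s': 0.1, 'qpos': array([71.05121496, 18.43626882, -4.01254961, 83.16916129,  1.29470122,
       78.54052451, -3.25975025]), 'joint_velocities': array([-0.02150018, -0.11798008, -0.09628173, -0.1270519 ,  0.00928953,
       -0.10074445, -0.00749315]), 'effort': array([-2.62911108e-04, -4.92572951e+01, -4.05835323e-01, -3.13394666e+01,
       -6.41829567e-02,  3.95613606e-02,  3.15911325e-05]), 'tool_pos': array([ 0.21947103, -0.61129204,  0.22154302]), 'tool_rot': array([-1.79899249e+02,  6.13762075e-03,  1.97557732e+01]), 'force': array([-0.03606876,  0.00727337,  0.14498791]), 'wrist_torque': array([-0.02219359,  0.02326603,  0.0426344 ]), 'grasp_force': 0.0, 'grip_width': 0.08715375244828727}
```

View pics/scene0.png

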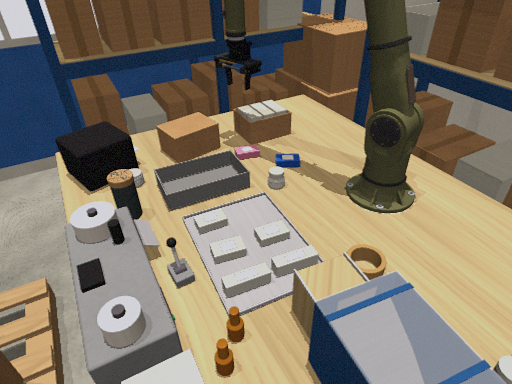

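View pics/top0.png

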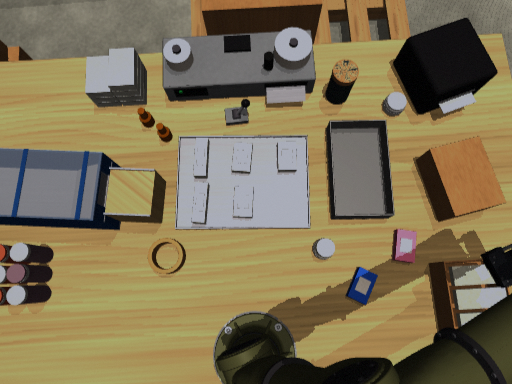

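```bash
cat > h.py <<'E'
import cv2,numpy as np
from scipy.spatial.transform import Rotation as R
from cell import telemetry,cams,env
def cal(n):
    c=cams.calibration(n);r=np.array(c["rotation"])
    return c["K"],np.array(c["origin"]),R.from_euler('xyz',r,degrees=True).as_matrix()
def ray(n,u,v):
    K,o,M=cal(n);return o,M@np.linalg.inv(K)@[u,v,1]
def onz(n,u,v,z):
    o,d=ray(n,u,v);return o+d*(z-o[2])/d[2]
def proj(n,p):
    K,o,M=cal(n);q=K@(M.T@(np.array(p)-o));return q[:2]/q[2]
def tri(a,b):
    (o1,d1),(o2,d2)=ray("scene",*a),ray("top",*b)
    d1=d1/np.linalg.norm(d1);d2=d2/np.linalg.norm(d2)
    t=np.linalg.lstsq(np.c_[d1,-d2],o2-o1,rcond=None)[0]
    p,q=o1+t[0]*d1,o2+t[1]*d2;return (p+q)/2,np.linalg.norm(p-q)
def snap(n,name=None):
    im=cams.read_camera(n)
    if name: cv2.imwrite(f"pics/{name}.png",im)
    return im
E
python3 - <<'E'
from h import *
im=cv2.imread("pics/top0.png");c=im[95:235,100:320]
cv2.imwrite("pics/topc.png",cv2.resize(c,None,fx=3.6,fy=3.6,interpolation=cv2.INTER_CUBIC))
im=cv2.imread("pics/scene0.png");c=im[150:310,140:360]
cv2.imwrite("pics/scc.png",cv2.resize(c,None,fx=3.6,fy=3.6,interpolation=cv2.INTER_CUBIC))
print(proj("top",[0,0,0]),proj("scene",[0,0,0]))
E
```

```text
[254.5909856  353.78644517] [379.36592407 192.31255549]
```

View pics/topc.png

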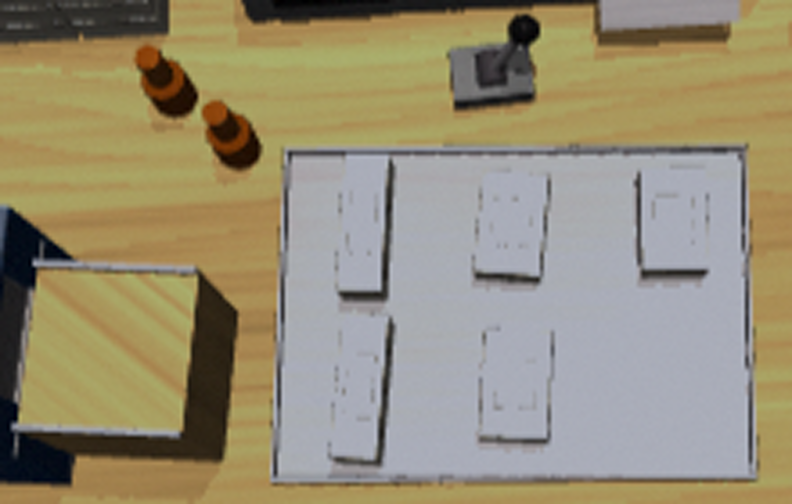

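View pics/scc.png

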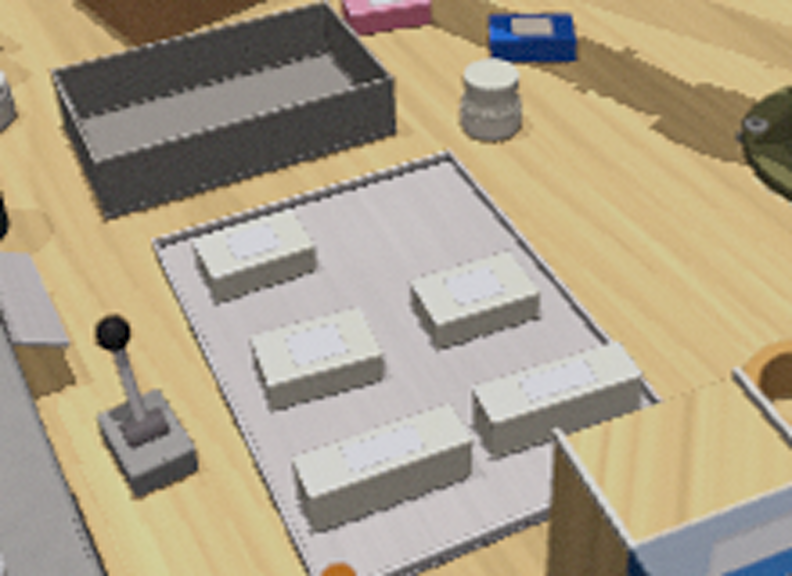

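```bash
python3 - <<'E'
from h import *
T=lambda x,y:((x+.5)/3.6-.5+100,(y+.5)/3.6-.5+95)
S=lambda x,y:((x+.5)/3.6-.5+140,(y+.5)/3.6-.5+150)
np.set_printoptions(precision=4,suppress=True)
print("ball",tri(S(113,333),T(524,30)))
def P(n,f,pts,z,l):
    q=np.array([onz(n,*f(*p),z)[:2] for p in pts])
    e=np.roll(q,-1,0)-q
    print(l,q.tolist(),"c",q.mean(0),"len",np.linalg.norm(e,axis=1),"ang",np.degrees(np.arctan2(e[:,1],e[:,0])))
P("top",T,[(284,148),(747,147),(757,482),(273,482)],.014,"tray")
P("top",T,[(200,264),(189,438),(12,430),(34,261)],.138,"ledge")
P("scene",S,[(55,72),(323,6),(395,80),(105,158)],.065,"tote")
P("top",lambda u,v:(u,v),[(329,122),(386,121),(392,216),(328,216)],.065,"toteT")
im=cv2.imread("pics/scene0.png").astype(int)
b,g,r=im[...,0],im[...,1],im[...,2]
for p in[(255,250),(230,245),(225,258),(246,272),(215,262)]:print(p,im[p[1],p[0]])
print("lever base top",tri(S(147,428),T(492,68)))
for l,s,t in(("b1",(236,312),(145,111.)),("b2",(225,344),(162,126))):print(l,tri(s,t),tri(s,(307-t[0],237-t[1])))
E
```

```text
ball (array([ 0.7099, -0.0145,  0.0955]), np.float64(0.0011099494488597535))
tray [[0.6505860717956303, 0.19948532109471342], [0.6268973289018318, -0.19911963639762922], [0.33781523785218337, -0.18244069889293088], [0.3616508720429138, 0.21273192619718556]] c [0.4942 0.0077] len [0.3993 0.2896 0.3959 0.2892] ang [-93.401  176.6979  86.5483  -2.625 ]
ledge [[0.5135898878602334, 0.24017135581564525], [0.3805546558980112, 0.24852118239626603], [0.39445386306134184, 0.3793383170606919], [0.5236712431335456, 0.36615515131144877]] c [0.4531 0.3085] len [0.1333 0.1316 0.1299 0.1264] ang [176.4086  83.9351  -5.8253 -94.5751]
tote [[0.6441620599424196, -0.42430652348382947], [0.36666664269674903, -0.4082703702853643], [0.36719008962855465, -0.24606565010320747], [0.6443272956426233, -0.26334144052222797]] c [ 0.5056 -0.3355] len [0.278  0.1622 0.2777 0.161 ] ang [176.6926  89.8151  -3.567  -90.0588]
toteT [[0.6467185593371182, -0.26076265399512594], [0.6393706960115577, -0.4309516553202294], [0.3531489885705708, -0.4108080822421126], [0.3640774431199164, -0.23016622809159148]] c [ 0.5008 -0.3332] len [0.1703 0.2869 0.181  0.2843] ang [-92.4722 175.9743  86.5379  -6.1783]
(255, 250) [193 191 197]
(230, 245) [216 210 210]
(225, 258) [ 98 106 110]
(246, 272) [216 211 210]
(215, 262) [ 97 105 110]
lever base top (array([0.7072, 0.0166, 0.0267]), np.float64(0.0012778984526714509))
b1 (array([0.674 , 0.273 , 0.1398]), np.float64(0.017938487554466583)) (array([0.655 , 0.237 , 0.0802]), np.float64(0.008265423873986811))
b2 (array([0.6888, 0.2523, 0.0071]), np.float64(0.00014915655082173561)) (array([0.7057, 0.2889, 0.0772]), np.float64(0.011182745045182773))
```

```bash
cat > cart.py <<'E'
from h import *
def cartons(im):
    "top faces in the scene view: list (kind, centre xy, long-axis deg, sizes)"
    i=im.astype(int);b,g,r=cv2.split(im.astype(np.int16))
    m=((g-b>=3)&(g+0>150)&(np.abs(r-b)<30)&(r-b>-2)).astype(np.uint8)
    tr=np.array([proj("scene",[x,y,.02]) for x,y in TR]).astype(np.int32)
    z=np.zeros_like(m);cv2.fillPoly(z,[tr],1);m&=z
    m=cv2.morphologyEx(m,cv2.MORPH_OPEN,np.ones((2,2),np.uint8))
    out=[]
    for c in cv2.findContours(m,cv2.RETR_EXTERNAL,cv2.CHAIN_APPROX_NONE)[0]:
        if len(c)<40: continue
        best=[]
        for k,h,s in(("flat",.032,(.09,.056)),("slim",.042,(.12,.038))):
            q=np.array([onz("scene",*p[0],h)[:2] for p in c],np.float32)
            (cx,cy),(w,l),a=cv2.minAreaRect(q*1000)
            if w<l:w,l,a=l,w,a+90
            a=(a+90)%180-90
            best.append((abs(w/1000-s[0])+abs(l/1000-s[1]),k,round(cx),round(cy),round(a,1),round(w),round(l)))
        out.append(min(best)[1:]+(tuple(c.mean((0,1)).round()),))
    return out
TR=[(.660,.205),(.637,-.2),(.333,-.19),(.355,.215)]
E
python3 - <<'E'
from cart import *
im=cv2.imread("pics/scene0.png")
S=lambda x,y:(round((x+.5)/3.6-.5+140),round((y+.5)/3.6-.5+150))
for p in [(215,250),(330,380),(440,430),(480,260),(330,340)]:print(im[S(*p)[1],S(*p)[0]])
for c in cartons(im):print(c)
S=lambda x,y:((x+.5)/3.6-.5+140,(y+.5)/3.6-.5+150)
T=lambda x,y:((x+.5)/3.6-.5+100,(y+.5)/3.6-.5+95)
print("base",[onz("scene",*S(*p),.025).round(3)[:2] for p in[(100,428),(150,393),(194,455),(140,478)]])
print("chute",tri(S(68,342),T(600,28)),tri(S(30,254),T(740,20)))
print("labeller front",onz("top",163,100,0),onz("top",315,93,0))
print("bottles",onz("top",149.6,123.8,.0),onz("top",166,138.5,.0))
E
```

```text
[205 209 209]
[101 108 113]
[202 209 208]
[202 208 208]
[217 211 210]
('flat', 612, 122, 86.4, 37, 35, (np.float64(230.0), np.float64(281.0)))
('flat', 545, 127, -4.8, 73, 38, (np.float64(258.0), np.float64(273.0)))
('flat', 470, 125, 80.4, 39, 34, (np.float64(281.0), np.float64(261.0)))
('flat', 393, 136, -6.1, 49, 36, (np.float64(309.0), np.float64(253.0)))
('flat', 567, 10, -7.6, 89, 56, (np.float64(228.0), np.float64(247.0)))
('flat', 430, 13, -5.3, 89, 56, (np.float64(272.0), np.float64(230.0)))
('flat', 562, -125, -1.7, 90, 56, (np.float64(211.0), np.float64(219.0)))
base [array([ 0.736, -0.001]), array([ 0.693, -0.016]), array([0.686, 0.056]), array([0.725, 0.057])]
chute (array([ 0.73305695, -0.07911142,  0.04232754]), np.float64(0.0022225496128187865)) (array([ 0.73250011, -0.19915632,  0.04041848]), np.float64(0.0005564684127216328))
labeller front [0.78063346 0.25028469 0.        ] [ 0.77454957 -0.23872245  0.        ]
bottles [0.70170771 0.2932022  0.        ] [0.64926504 0.24166728 0.        ]
```

```bash
sed -i 's/^    m=cv2.morph.*/    m=cv2.morphologyEx(m,cv2.MORPH_OPEN,np.ones((2,2),np.uint8));m=cv2.morphologyEx(m,cv2.MORPH_CLOSE,np.ones((5,5),np.uint8))/' cart.py
cat > mv.py <<'E'
from h import *
import sys
o=telemetry.get_obs()
def to(x,y,z,yaw):
    "steps to a world TCP target: tool mm, turn rad (at present tool axes)"
    p=np.array(o["tool_pos"]);M=R.from_euler('xyz',o["tool_rot"],degrees=True).as_matrix()
    d=(M.T@(np.array([x,y,z])-p))*1000
    t=-np.radians((yaw-o["tool_rot"][2]+180)%360-180)
    return d.round(1),round(t,3)
E
python3 - <<'E'
from cart import *
for c in cartons(cv2.imread("pics/scene0.png")):print(c)
from mv import *
print(to(.70,-.07,.20,-3.4))
E
```

```text
('slim', 573, 133, -4.4, 120, 37, (np.float64(247.0), np.float64(277.0)))
('slim', 434, 139, -7.7, 117, 38, (np.float64(296.0), np.float64(257.0)))
('flat', 567, 10, -7.6, 89, 56, (np.float64(228.0), np.float64(247.0)))
('flat', 430, 13, -5.3, 89, 56, (np.float64(272.0), np.float64(230.0)))
('flat', 562, -125, -1.7, 90, 56, (np.float64(211.0), np.float64(218.0)))
(array([ 635.2, -347. ,   22.1]), np.float64(0.404))
```

>>> arm_command(
  series="0 0 0 0.101 255;0 0 0 0.101 255;0 0 0 0.101 255;0 0 0 0.101 255;24 -29 0 0 255;24 -29 0 0 255;24 -29 0 0 255;24 -29 0 0 255;24 -29 0 0 255;24 -29 0 0 255;24 -29 0 0 255;24 -29 0 0 255;24 -29 0 0 255;24 -29 0 0 255;24 -29 0 0 255;24 -29 0 0 255;24 -29 0 0 255;24 -29 0 0 255;24 -29 0 0 255;24 -29 0 0 255",
  squeeze=20,
)

```text
time_s: 1.77
tool_pos: [0.6311, -0.1699, 0.2221]
tool_rot: [180.0, 0.0, -3.4]
force: [-0.4, -0.7, -0.2]
grip_width: 0.0001
grasp_force: 0.0
```

```bash
python3 -c "
from mv import *
print(to(.705,-.085,.16,-3.4),to(.705,-.085,.07,-3.4))"
```

```text
(array([ 68.7, -89.1,  62. ]), np.float64(-0.0)) (array([ 68.8, -89.1, 152. ]), np.float64(-0.0))
```

>>> arm_command(
  series="23 -30 0 0 255;23 -30 0 0 255;23 -29 0 0 255;0 0 30 0 255;0 0 30 0 255;0 0 30 0 255;0 0 30 0 255;0 0 30 0 255;0 0 0 0 255",
)

```text
time_s: 2.52
tool_pos: [0.6992, -0.0864, 0.0642]
tool_rot: [-180.0, 0.8, -3.4]
force: [-1.5, -0.1, -2.2]
grip_width: 0.0005
grasp_force: 0.0
```

```bash
python3 -c "
from h import *
o=telemetry.get_obs();print(o['tool_pos'],o['force'])
a=cv2.resize(snap('scene')[170:300,120:290],None,fx=3,fy=3);b=cv2.resize(snap('top')[70:180,190:320],None,fx=3,fy=3)
h=max(a.shape[0],b.shape[0]);f=lambda i:np.pad(i,((0,h-i.shape[0]),(0,0),(0,0)))
i=np.hstack([f(a),f(b)]);i=cv2.resize(i,(800,int(h*800/i.shape[1])));cv2.imwrite('pics/lev.png',i)"
```

```text
[ 0.6991563  -0.08637932  0.064224  ] [-1.53396902 -0.12009775 -2.16478897]
```

View pics/lev.png

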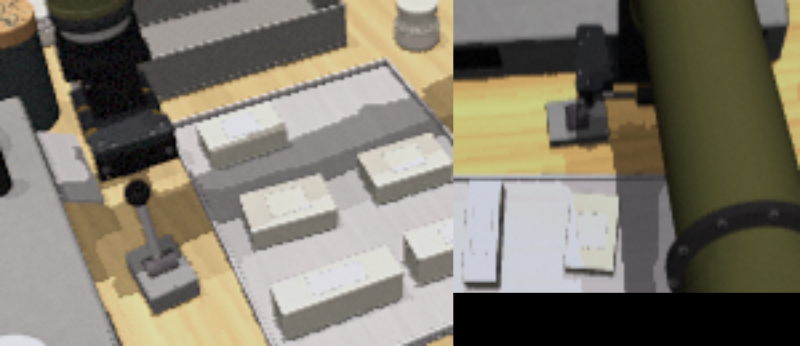

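>>> arm_command(
  series="3 0 0 0 255;1 -8 0 0 255;1 -8 0 0 255;0 -8 0 0 255;0 -8 0 0 255;0 -8 0 0 255;0 -8 0 0 255;0 -8 0 0 255;0 -8 0 0 255;0 -8 0 0 255;0 -8 0 0 255;0 -8 0 0 255;0 -8 0 0 255;0 0 0 0 255",
)

```text
time_s: 3.78
tool_pos: [0.7149, 0.0127, 0.0721]
tool_rot: [-179.9, 0.0, -3.2]
force: [0.0, 0.2, 0.0]
grip_width: 0.0006
grasp_force: 0.0
```

>>> arm_command(
  series="0 -5 0 0 255;0 -5 0 0 255;0 -4 0 0 255;0 0 0 0 255",
)

```text
time_s: 4.12
tool_pos: [0.716, 0.0242, 0.0724]
tool_rot: [-180.0, 0.0, -3.3]
force: [0.3, -0.2, 0.4]
grip_width: 0.0004
grasp_force: 0.1
```

>>> arm_command(
  series="0 -4 0 0 255;0 -4 0 0 255;0 0 0 0 255;0 0 0 0 255",
)

```text
time_s: 4.45
tool_pos: [0.7167, 0.0303, 0.0726]
tool_rot: [179.9, -0.0, -3.4]
force: [0.0, -1.9, -0.5]
grip_width: 0.0002
grasp_force: 0.9
```

>>> arm_command(
  series="0 -3 0 0 255;0 -3 0 0 255;0 0 0 0 255;0 0 0 0 255",
)

```text
time_s: 4.78
tool_pos: [0.7172, 0.0316, 0.0724]
tool_rot: [179.6, -0.0, -3.6]
force: [-0.5, -8.0, 0.2]
grip_width: 0.0004
grasp_force: 3.8
```

```bash
python3 -c "
from h import *
a=cv2.resize(snap('scene')[170:300,120:290],None,fx=3,fy=3);b=cv2.resize(snap('top')[70:180,190:320],None,fx=3,fy=3)
h=max(a.shape[0],b.shape[0]);f=lambda i:np.pad(i,((0,h-i.shape[0]),(0,0),(0,0)))
i=np.hstack([f(a),f(b)]);i=cv2.resize(i,(800,int(h*800/i.shape[1])));cv2.imwrite('pics/lev2.png',i)"
```

```text
(no output)
```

View pics/lev2.png

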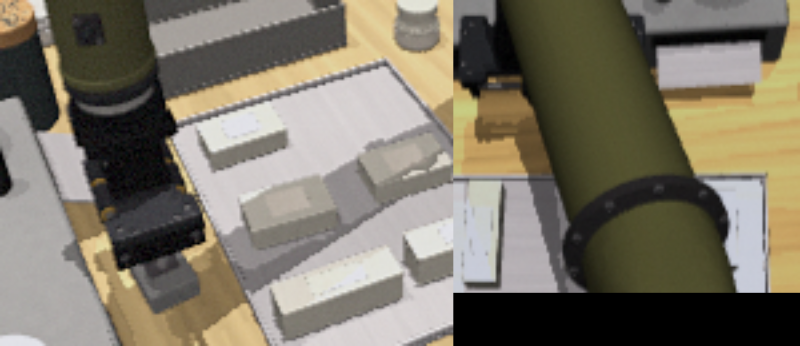

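>>> arm_command(
  series="0 10 0 0 100;0 10 0 0 100;0 0 -35 0 100;0 0 -35 0 100;0 0 -35 0 100;0 0 0 0 100",
)

```text
time_s: 5.38
tool_pos: [0.7199, 0.0185, 0.187]
tool_rot: [-179.8, -0.8, -3.4]
force: [1.7, 0.9, 1.7]
grip_width: 0.0323
grasp_force: 0.0
```

```bash
python3 - <<'E'
from cart import *
from mv import *
np.set_printoptions(precision=4,suppress=True)
print(o['qpos'],o['grip_width'],o['tool_pos'])
S=lambda x,y:((x+.5)/3.6-.5+140,(y+.5)/3.6-.5+150)
T=lambda x,y:((x+.5)/3.6-.5+100,(y+.5)/3.6-.5+95)
for s,t in(((553,432),(200,266)),((738,370),(189,438)),((632,545),(34,261))):print(tri(S(*s),T(*t)),onz("scene",*S(*s),.138))
im=snap("scene")
for c in cartons(im):print(c)
ba=cv2.inRange(im[200:300,140:220],(0,0,0),(40,40,40));print(np.argwhere(ba).mean(0)[::-1]+[140,200])
print(to(.573,.133,.10,-4.4))
E
```

```text
[  12.6084   29.1234  -23.7086   74.4886   11.5168   77.9064 -104.0425] 0.03225435542487816 [0.7199 0.0185 0.187 ]
(array([0.5125, 0.2411, 0.1354]), np.float64(0.0007294786179742264)) [0.5136 0.2432 0.138 ]
(array([0.381 , 0.2514, 0.1305]), np.float64(0.0025622280703298693)) [0.3855 0.2575 0.138 ]
(array([0.5242, 0.351 , 0.1607]), np.float64(0.020079223142200713)) [0.5203 0.3316 0.138 ]
('slim', 573, 133, -5.6, 120, 39, (np.float64(246.0), np.float64(275.0)))
('slim', 435, 139, -6.2, 117, 40, (np.float64(295.0), np.float64(258.0)))
('flat', 567, 9, -8.4, 89, 56, (np.float64(228.0), np.float64(247.0)))
('flat', 429, 14, -6.4, 89, 55, (np.float64(273.0), np.float64(230.0)))
('flat', 562, -125, -1.7, 90, 58, (np.float64(211.0), np.float64(218.0)))
[167.3476 220.5023]
(array([-154.6, -105.4,   85.2]), np.float64(0.018))
```

>>> arm_command(
  series="-25 -17 0 0.028 100;-26 -18 0 0 100;-26 -18 10 0 100;-26 -18 10 0 100;-26 -18 15 0 100;-25 -16 15 0 100;0 0 20 0 100;0 0 0 0 100;0 0 0 0 100;0 0 0 0 100",
)

```text
time_s: 6.27
tool_pos: [0.572, 0.1335, 0.108]
tool_rot: [-180.0, -0.0, -5.1]
force: [0.4, 0.8, -0.1]
grip_width: 0.0531
grasp_force: 0.0
```

```bash
python3 -c "
from mv import *
print(o['tool_pos'],o['grip_width'],to(.573,.133,.012,-5))
K=proj('scene',[.71,.06,.092]);im=snap('scene');print(K)
c=im[215:300,140:240];cv2.imwrite('pics/lev3.png',cv2.resize(c,None,fx=5,fy=5))"
```

```text
[0.57197461 0.13346372 0.10798659] 0.053052330081826506 (array([ 1. ,  0.4, 96. ]), np.float64(-0.002))
[180.96681438 262.42368877]
```

View pics/lev3.png

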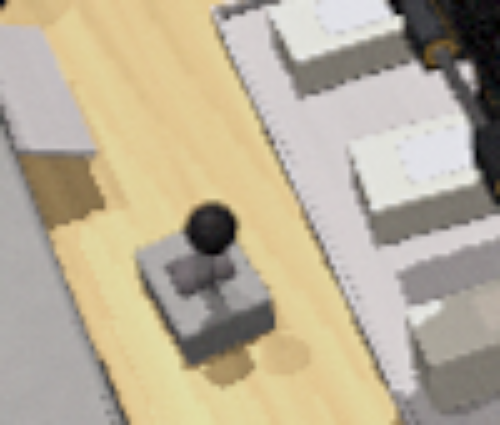

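>>> arm_command(
  series="1 0 25 0 100;0 0 25 0 100;0 0 20 0 100;0 0 12 0 100;0 0 8 0 100;0 0 4 0 100;0 0 2 0 100;0 0 0 0 100;0 0 0 0 255;0 0 0 0 255;0 0 0 0 255;0 0 0 0 255;0 0 0 0 255;0 0 0 0 255",
  squeeze=25,
)

```text
time_s: 7.48
tool_pos: [0.5725, 0.134, 0.0123]
tool_rot: [180.0, -0.1, -5.0]
force: [-0.2, -1.8, 4.6]
grip_width: 0.0379
grasp_force: 25.0
```

>>> arm_command(
  series="0 0 -5 0 255;0 0 -15 0 255;0 0 -25 0 255;0 0 -30 0 255;0 0 -30 0 255;0 0 -30 0 255;0 0 -30 0 255;0 0 -20 0 255;0 0 -10 0 255;0 0 0 0 255",
)

```text
time_s: 8.32
tool_pos: [0.573, 0.1349, 0.2088]
tool_rot: [-179.9, -0.2, -5.0]
force: [1.0, 0.8, -1.9]
grip_width: 0.0383
grasp_force: 25.0
```

```bash
python3 -c "
from mv import *
print(o['tool_pos'],o['grip_width'],to(.4514,.308,.2,86))"
```

```text
[0.57302007 0.13491814 0.20879885] 0.038275686467632714 (array([-136.2, -161.9,    8.5]), np.float64(-1.588))
```

>>> arm_command(
  series="0 0 0 -0.06 255;0 0 0 -0.12 255;0 0 0 -0.12 255;0 0 0 -0.12 255;0 0 0 -0.12 255;0 0 0 -0.12 255;0 0 0 -0.12 255;0 0 0 -0.12 255;0 0 0 -0.12 255;0 0 0 -0.12 255;0 0 0 -0.12 255;0 0 0 -0.12 255;0 0 0 -0.12 255;0 0 0 -0.12 255;0 0 0 -0.088 255;10 -8 0 0 255;25 -20 0 0 255;25 -20 0 0 255;25 -20 0 0 255;25 -20 0 0 255",
)

```text
time_s: 9.98
tool_pos: [0.4758, 0.2411, 0.2049]
tool_rot: [-179.8, 0.0, 92.7]
force: [0.9, 0.9, -1.0]
grip_width: 0.0375
grasp_force: 25.0
```

>>> arm_command(
  series="25 -20 0 0 255;19 -16 0 0 255;10 -8 0 0 255;0 0 0 0 255;0 0 0 0 255",
)

```text
time_s: 10.4
tool_pos: [0.4315, 0.2912, 0.2058]
tool_rot: [-180.0, 0.1, 92.9]
force: [0.8, -0.2, -1.8]
grip_width: 0.0378
grasp_force: 25.0
```

```bash
python3 -c "
from mv import *
print(o['qpos'].round(),o['grip_width'],to(.4514,.308,.139,86))
a=snap('top')[100:240,60:200];cv2.imwrite('pics/led.png',cv2.resize(a,None,fx=4,fy=4))"
```

```text
[  8.   7. -48. 101.   5.  74. -38.] 0.037788245240629584 (array([15.9, 20.7, 66.8]), np.float64(0.12))
```

View pics/led.png

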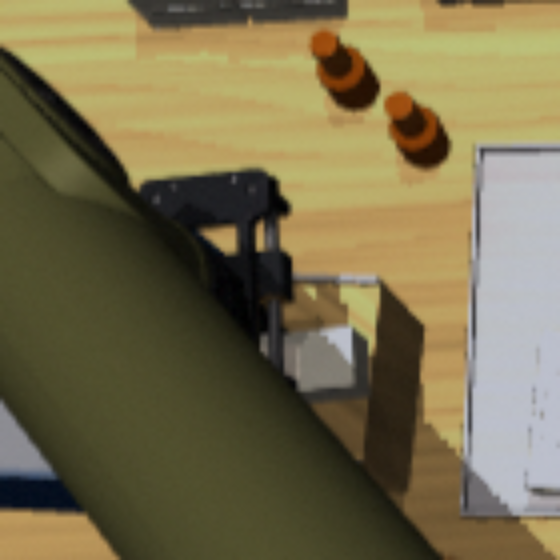

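>>> arm_command(
  series="0 0 0 0.12 255;9 9 10 0 255;9 10 15 0 255;0 0 15 0 255;0 0 12 0 255;0 0 8 0 255;0 0 3 0 255;0 0 0 0 255;0 0 0 0 255",
)

```text
time_s: 11.2
tool_pos: [0.4525, 0.3079, 0.144]
tool_rot: [180.0, -0.0, 86.0]
force: [0.4, -0.3, -0.9]
grip_width: 0.0378
grasp_force: 25.0
```

```bash
python3 -c "
from mv import *
print(o['tool_pos'],o['tool_rot'],o['force'],o['grip_width'],to(.4514,.308,.139,86))
print(o['wrist_torque'])"
```

```text
[0.45248282 0.30788964 0.14395013] [ 1.79962865e+02 -4.81562736e-03  8.59532928e+01] [ 0.39028635 -0.32469679 -0.92154086] 0.03783646859821237 (array([ 0. , -1.1,  4.9]), np.float64(-0.001))
[ 0.01536251 -0.10967111  0.02786475]
```

>>> arm_command(
  series="0 -1 2 0 255;0 0 2 0 255;0 0 0 0 255;0 0 0 0 100;0 0 0 0 100;0 0 0 0 100;0 0 -10 0 100;0 0 -25 0 100;0 0 -30 0 100;-20 0 -10 0 255;-30 0 0 0 255;-30 0 0 0 255;-15 0 0 0 255;0 0 15 0 255;0 0 25 0 255;0 0 20 0 255;0 0 10 0 255;0 0 0 0 255",
)

```text
time_s: 12.7
tool_pos: [0.4432, 0.2129, 0.1431]
tool_rot: [-179.8, 0.1, 86.0]
force: [-0.7, 0.3, 0.8]
grip_width: 0.0032
grasp_force: 0.0
```

```bash
cat > st.py <<'E'
from mv import *
p=o['tool_pos'];h=np.radians(86);s=np.array([.4557,.370])
d=p[:2]-s;print("hatch x,y mm",(d@[np.cos(h),np.sin(h)]*1000).round(1),(d@[-np.sin(h),np.cos(h)]*1000).round(1),"z",p[2].round(4),o['force'].round(1),o['grip_width'].round(4))
E
python3 st.py; python3 -c "
from h import *
a=snap('top')[100:240,60:200];b=snap('scene')[210:370,280:480]
i=np.hstack([cv2.resize(a,(400,400)),cv2.resize(b,(400,400))]);cv2.imwrite('pics/led2.png',i)"
```

```text
Traceback (most recent call last):
  File "st.py", line 3, in <module>
    d=p[:2]-s;print("hatch x,y mm",(d@[np.cos(h),np.sin(h)]*1000).round(1),(d@[-np.sin(h),np.cos(h)]*1000).round(1),"z",p[2].round(4),o['force'].round(1),o['grip_width'].round(4))
                                                                                                                                                          ^^^^^^^^^^^^^^^^^^^^^
AttributeError: 'float' object has no attribute 'round'
```

View pics/led2.png

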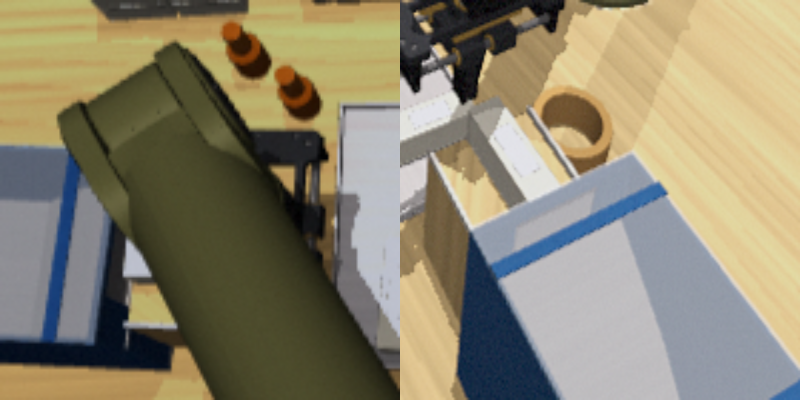

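```bash
sed -i "s/o\['grip_width'\].round(4)/round(o['grip_width'],4)/; s/p\[2\].round(4)/round(float(p[2]),4)/" st.py; python3 st.py
```

```text
hatch x,y mm -156.5 -0.0 z 0.1454 [-0.2  1.1  0.2] 0.0014
```

>>> arm_command(
  series="10 0 3 0 255;12 0 0 0 255;12 0 0 0 255;12 0 0 0 255;12 0 0 0 255;12 0 0 0 255;12 0 0 0 255;12 0 0 0 255;10 0 0 0 255;0 0 0 0 255",
)

```text
time_s: 13.63
tool_pos: [0.452, 0.3201, 0.143]
tool_rot: [179.9, -0.2, 86.1]
force: [0.4, 1.1, 0.0]
grip_width: 0.0005
grasp_force: 0.0
```

>>> arm_command(
  series="8 0 0 0 255;8 0 0 0 255;8 0 0 0 255;6 0 0 0 255;5 0 0 0 255;4 0 0 0 255;0 0 0 0 255;0 0 0 0 255",
)

```text
time_s: 14.3
tool_pos: [0.4543, 0.3561, 0.1414]
tool_rot: [-180.0, 0.0, 86.0]
force: [0.0, 0.3, 0.3]
grip_width: 0.0006
grasp_force: 0.0
```

```bash
python3 st.py; python3 -c "
from h import *
a=snap('top')[100:240,60:200];b=snap('scene')[210:370,280:480]
i=np.hstack([cv2.resize(a,(400,400)),cv2.resize(b,(400,400))]);cv2.imwrite('pics/led3.png',i)"
```

```text
hatch x,y mm -14.0 0.4 z 0.1414 [0.  0.3 0.3] 0.0006
```

View pics/led3.png

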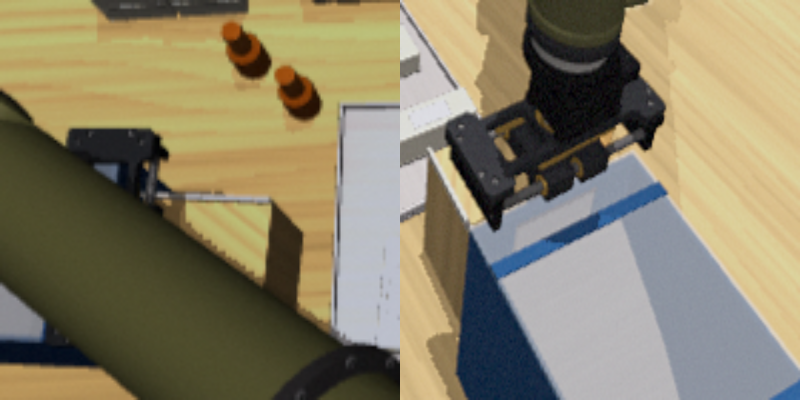

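>>> arm_command(
  series="-10 0 0 0 255;-25 0 -20 0 100;-30 0 -30 0 100;-30 -1 -20 0 100;-30 -1 0 0 100;-30 -1 0 0 100;-30 -1 0 0 100;-22 0 0 0 100;-10 0 0 0 100;0 0 0 0.06 100;0 0 0 0.12 100;0 0 0 0.12 100;0 0 0 0.12 100;0 0 0 0.12 100;0 0 0 0.12 100;0 0 0 0.12 100;0 0 0 0.12 100;0 0 0 0.12 100;0 0 0 0.12 100;0 0 0 0.12 100",
)

```text
time_s: 16.07
tool_pos: [0.435, 0.1394, 0.2109]
tool_rot: [179.9, 0.0, 13.4]
force: [-0.1, -0.1, -0.2]
grip_width: 0.0532
grasp_force: 0.0
```

>>> arm_command(
  series="0 0 10 0.12 100;0 0 20 0.12 100;0 0 20 0.12 100;0 0 20 0 100;0 0 10 0 100;0 0 0 0 100;0 0 0 0 100",
)

```text
time_s: 16.65
tool_pos: [0.4352, 0.1399, 0.1311]
tool_rot: [180.0, 0.0, -6.8]
force: [-0.2, -1.1, 1.2]
grip_width: 0.0529
grasp_force: 0.0
```

```bash
python3 - <<'E'
from cart import *
from mv import *
print(o['tool_pos'],o['tool_rot'][2])
im=snap("scene");t=snap("top")
for c in cartons(im):print(c)
print(to(.434,.139,.012,-7))
# white pixels on ledge region (z .168 carton top)
def cnt(n,im,z):
    h=np.radians(86);s=np.array([.4557,.370]);ux=np.array([np.cos(h),np.sin(h)]);uy=np.array([-ux[1],ux[0]])
    q=np.array([proj(n,[*(s+a*ux+b*uy),z]) for a,b in((-.115,-.05),(-.115,.05),(-.01,.05),(-.01,-.05))])
    m=np.zeros(im.shape[:2],np.uint8);cv2.fillPoly(m,[q.astype(np.int32)],1)
    w=(im.min(2).astype(int)>0.88*im.max(2))&(im.max(2)>60)
    return (w&(m>0)).sum()/m.sum()
print(cnt("scene",im,.13),cnt("top",t,.13))
E
```

```text
[0.43517151 0.13994308 0.13112082] -6.831533164478379
('slim', 439, 139, -7.9, 107, 37, (np.float64(292.0), np.float64(257.0)))
('flat', 567, 11, -8.4, 89, 58, (np.float64(228.0), np.float64(247.0)))
('flat', 430, 14, -5.5, 90, 58, (np.float64(272.0), np.float64(231.0)))
('flat', 562, -125, -1.7, 90, 58, (np.float64(211.0), np.float64(218.0)))
(array([ -1. ,   1. , 119.1]), np.float64(0.003))
0.12670368500757193 0.0
```

>>> arm_command(
  series="-1 1 30 0 100;0 0 30 0 100;0 0 25 0 100;0 0 15 0 100;0 0 10 0 100;0 0 6 0 100;0 0 3 0 100;0 0 0 0 100;0 0 0 0 255;0 0 0 0 255;0 0 0 0 255;0 0 0 0 255;0 0 0 0 255;0 0 0 0 255",
)

```text
time_s: 17.92
tool_pos: [0.4349, 0.1394, 0.0127]
tool_rot: [180.0, -0.1, -6.8]
force: [-1.2, -1.0, 5.7]
grip_width: 0.038
grasp_force: 25.0
```

>>> arm_command(
  series="0 0 -5 0 255;0 0 -15 0 255;0 0 -25 0 255;0 0 -30 0 255;0 0 -30 0 255;0 0 -30 0 255;0 0 -30 0 255;0 0 -20 0 255;0 0 -10 0 255;0 0 0 0 255",
)

```text
time_s: 18.75
tool_pos: [0.4354, 0.14, 0.2089]
tool_rot: [-180.0, -0.2, -6.8]
force: [0.2, 0.0, -1.2]
grip_width: 0.038
grasp_force: 25.0
```

>>> arm_command(
  series="0 0 0 -0.06 255;0 0 0 -0.12 255;0 0 0 -0.12 255;0 0 0 -0.12 255;0 0 0 -0.12 255;0 0 0 -0.12 255;0 0 0 -0.12 255;0 0 0 -0.12 255;0 0 0 -0.12 255;0 0 0 -0.12 255;0 0 0 -0.12 255;0 0 0 -0.12 255;0 0 0 -0.12 255;0 0 0 -0.12 255;0 0 0 0 255;0 0 0 0 255",
)

```text
time_s: 20.08
tool_pos: [0.4333, 0.1394, 0.2054]
tool_rot: [-179.8, 0.0, 85.8]
force: [0.2, -0.6, -0.7]
grip_width: 0.0382
grasp_force: 25.0
```

```bash
python3 st.py; python3 -c "
from mv import *
print(to(.4514,.308,.141,86),o['tool_rot'])"
```

```text
hatch x,y mm -231.6 6.3 z 0.2054 [ 0.2 -0.6 -0.7] 0.0382
(array([169.5,   5.9,  64.3]), np.float64(-0.003)) [-1.79838624e+02  2.00547578e-02  8.58158995e+01]
```

>>> arm_command(
  series="12 1 0 0 255;24 1 0 0 255;25 1 0 0 255;25 1 0 0 255;25 1 0 0 255;25 1 0 0 255;22 0 0 0 255;11 0 5 0 255;0 0 15 0 255;0 0 20 0 255;0 0 14 0 255;0 0 8 0 255;0 0 2 0 255;0 0 0 0 255;0 0 0 0 255",
)

```text
time_s: 21.33
tool_pos: [0.4524, 0.3079, 0.1435]
tool_rot: [180.0, -0.0, 85.9]
force: [0.9, 0.1, 0.0]
grip_width: 0.0383
grasp_force: 25.0
```

```bash
python3 st.py
```

```text
hatch x,y mm -62.2 -1.0 z 0.1435 [0.9 0.1 0. ] 0.0383
```

>>> arm_command(
  series="0 -1 2 0 255;0 0 2 0 255;0 0 0 0 255;0 0 0 0 100;0 0 0 0 100;0 0 0 0 100;0 0 -10 0 100;0 0 -25 0 100;0 0 -30 0 100;-20 0 -10 0 255;-30 0 0 0 255;-30 0 0 0 255;-15 0 0 0 255;0 0 15 0 255;0 0 25 0 255;0 0 20 0 255;0 0 12 0 255;0 0 0 0 255",
)

```text
time_s: 22.83
tool_pos: [0.4429, 0.2123, 0.1402]
tool_rot: [-179.8, 0.1, 86.0]
force: [-1.2, 0.2, 0.7]
grip_width: 0.0034
grasp_force: 0.0
```

>>> arm_command(
  series="10 0 0 0 255;12 0 0 0 255;12 0 0 0 255;12 0 0 0 255;12 0 0 0 255;12 0 0 0 255;12 0 0 0 255;12 0 0 0 255;10 0 0 0 255;8 0 0 0 255;8 0 0 0 255;8 0 0 0 255;6 0 0 0 255;5 0 0 0 255;4 0 0 0 255;0 0 0 0 255;0 0 0 0 255",
)

```text
time_s: 24.25
tool_pos: [0.4543, 0.3556, 0.1418]
tool_rot: [-180.0, 0.0, 86.0]
force: [0.5, -0.3, 0.0]
grip_width: 0.0005
grasp_force: 0.0
```

```bash
python3 st.py
```

```text
hatch x,y mm -14.5 0.4 z 0.1418 [ 0.5 -0.3  0. ] 0.0005
```

>>> arm_command(
  series="-10 0 0 0 255;-25 0 -20 0 35;-30 0 -30 0 35;-36 0 -20 0 35;-38 0 0 0 35;-38 0 0 0 35;-38 0 0 0 35;-38 0 0 0 35;-38 0 0 0 35;-30 0 0 0 35;-16 0 0 0 35;-7 0 0 0.06 35;0 0 0 0.12 35;0 0 0 0.12 35;0 0 0 0.12 35;0 0 0 0.12 35;0 0 0 0.12 35;0 0 0 0.12 35;0 0 0 0.12 35;0 0 0 0.12 35",
)

```text
time_s: 25.92
tool_pos: [0.4297, 0.0121, 0.2113]
tool_rot: [180.0, 0.0, 27.1]
force: [-1.0, -0.4, 0.1]
grip_width: 0.0751
grasp_force: 0.0
```

>>> arm_command(
  series="0 0 0 0.12 35;0 0 0 0.12 35;0 0 10 0.12 35;0 0 20 0.12 35;0 0 20 0.12 35;0 0 20 0 35;0 0 10 0 35;0 0 0 0 35;0 0 0 0 35",
)

```text
time_s: 26.67
tool_pos: [0.4301, 0.0126, 0.1316]
tool_rot: [180.0, 0.0, -6.8]
force: [-0.3, -0.3, -0.2]
grip_width: 0.0749
grasp_force: 0.0
```

```bash
python3 - <<'E'
from cart import *
from mv import *
print(o['tool_pos'],o['tool_rot'][2],o['grip_width'])
im=snap("scene");t=snap("top")
for c in cartons(im):print(c)
print(to(.430,.0135,.010,-5.5))
a=cv2.resize(t[100:240,40:190],(400,400));b=cv2.resize(im[230:384,270:480],(400,400));cv2.imwrite('pics/led4.png',np.hstack([a,b]))
E
```

```text
[0.43009695 0.01257587 0.13160362] -6.841944334980125 0.07490580037903964
('flat', 567, 10, -7.7, 89, 57, (np.float64(228.0), np.float64(247.0)))
('flat', 446, 11, -7.4, 57, 54, (np.float64(266.0), np.float64(232.0)))
('flat', 562, -126, -1.7, 90, 56, (np.float64(211.0), np.float64(218.0)))
(array([-1.000e-01, -9.000e-01,  1.216e+02]), np.float64(-0.023))
```

View pics/led4.png

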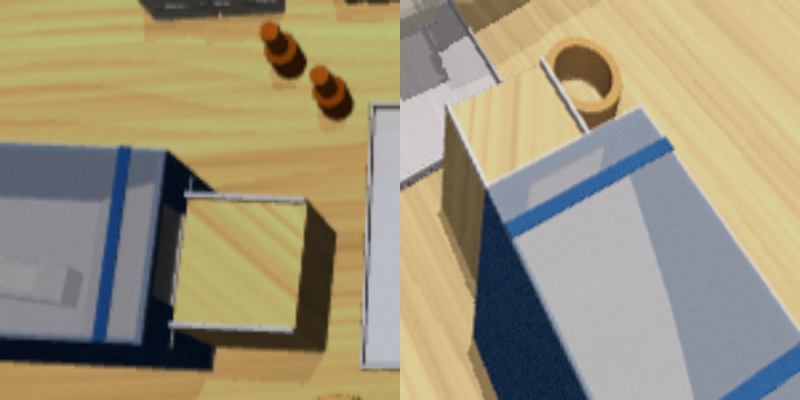

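>>> arm_command(
  series="0 -1 30 -0.015 35;0 0 30 0 35;0 0 25 0 35;0 0 17 0 35;0 0 10 0 35;0 0 6 0 35;0 0 4 0 35;0 0 0 0 35;0 0 0 0 255;0 0 0 0 255;0 0 0 0 255;0 0 0 0 255;0 0 0 0 255;0 0 0 0 255",
)

```text
time_s: 27.93
tool_pos: [0.431, 0.0137, 0.01]
tool_rot: [180.0, -0.1, -6.0]
force: [-1.6, -0.5, 5.0]
grip_width: 0.0556
grasp_force: 25.0
```

>>> arm_command(
  series="0 0 -5 0 255;0 0 -15 0 255;0 0 -25 0 255;0 0 -30 0 255;0 0 -30 0 255;0 0 -20 -0.06 255;0 0 -10 -0.12 255;0 0 0 -0.12 255;0 0 0 -0.12 255;0 0 0 -0.12 255;0 0 0 -0.12 255;0 0 0 -0.12 255;0 0 0 -0.12 255;0 0 0 -0.12 255;0 0 0 -0.12 255;0 0 0 -0.12 255;0 0 0 -0.12 255;0 0 0 -0.12 255;0 0 0 -0.12 255;0 0 0 -0.1 255",
)

```text
time_s: 29.6
tool_pos: [0.43, 0.0143, 0.1442]
tool_rot: [-180.0, -0.0, 92.9]
force: [0.1, -0.1, -0.7]
grip_width: 0.0556
grasp_force: 25.0
```

```bash
python3 -c "
from mv import *
print(o['tool_pos'],o['tool_rot'],o['grip_width'],to(.413,-.3285,.09,86.5))"
```

```text
[0.43001893 0.01431213 0.14424666] [-1.79959139e+02 -2.20804479e-02  9.29344678e+01] 0.05560353710574013 (array([-341.5,  -34.5,   54.1]), np.float64(0.112))
```

>>> arm_command(
  series="-15 0 0 0.112 255;-30 0 0 0 255;-36 1 0 0 255;-38 1 0 0 255;-38 1 0 0 255;-38 1 0 0 255;-38 0 0 0 255;-38 0 0 0 255;-36 0 0 0 255;-22 0 0 0 255;-12 0 0 0 255;-4 0 0 0 255;0 0 10 0 255;0 0 20 0 255;0 0 10 0 255;0 0 0 0 255;0 0 0 0 255",
)

```text
time_s: 31.02
tool_pos: [0.413, -0.3286, 0.1038]
tool_rot: [-179.9, -0.1, 86.3]
force: [0.1, -0.2, 0.0]
grip_width: 0.0558
grasp_force: 25.0
```

```bash
python3 -c "
from mv import *
print(o['tool_pos'],o['tool_rot'],o['grip_width'],to(.413,-.3285,.013,86.5))"
```

```text
[ 0.41303852 -0.32859648  0.10375629] [-1.79912738e+02 -8.74329771e-02  8.62944544e+01] 0.05580182328324484 (array([-0. ,  0.1, 90.8]), np.float64(-0.004))
```

>>> arm_command(
  series="0 0 15 0 255;0 0 25 0 255;0 0 22 0 255;0 0 15 0 255;0 0 9 0 255;0 0 4 0 255;0 0 2 0 255;0 0 0 0 255;0 0 0 0 73;0 0 0 0 73;0 0 0 0 73;0 0 -10 0 73;0 0 -25 0 73;0 0 -30 0 73;0 0 -30 0 73;0 0 -20 0 73;0 0 -10 0 35;0 0 0 0 35",
)

```text
time_s: 32.52
tool_pos: [0.4146, -0.3317, 0.1408]
tool_rot: [179.7, 0.2, 86.2]
force: [0.9, -0.5, -0.2]
grip_width: 0.0688
grasp_force: 0.0
```

```bash
python3 - <<'E'
from cart import *
from mv import *
print(o['tool_pos'],o['force'],o['grip_width'])
for c in cartons(snap("scene")):print(c)
print(to(.567,.0105,.13,-7.5))
E
```

```text
[ 0.41464248 -0.33173934  0.14083799] [ 0.94064442 -0.46932077 -0.21398997] 0.06878620513700244
('flat', 567, 10, -7.6, 89, 56, (np.float64(228.0), np.float64(247.0)))
('flat', 562, -125, -2.2, 89, 56, (np.float64(211.0), np.float64(218.0)))
(array([351.7, 129. ,  10.1]), np.float64(1.635))
```

>>> arm_command(
  series="0 0 0 0.1 35;0 0 0 0.12 35;0 0 0 0.12 35;0 0 0 0.12 35;0 0 0 0.12 35;0 0 0 0.12 35;0 0 0 0.12 35;0 0 0 0.12 35;0 0 0 0.12 35;0 0 0 0.12 35;0 0 0 0.12 35;0 0 0 0.12 35;0 0 0 0.12 35;10 -15 0 0 35;20 -30 0 0 35;22 -32 0 0 35;22 -32 0 0 35;22 -32 0 0 35;22 -32 0 0 35;14 -23 0 0 35",
)

```text
time_s: 34.23
tool_pos: [0.5528, -0.135, 0.1354]
tool_rot: [-179.9, 0.1, -1.9]
force: [0.2, -0.4, -0.3]
grip_width: 0.075
grasp_force: 0.0
```

>>> arm_command(
  series="9 -14 10 0 35;0 0 20 0 35;0 0 10 0 35;0 0 0 0 35;0 0 0 0 35",
)

```text
time_s: 34.65
tool_pos: [0.5599, -0.1265, 0.0957]
tool_rot: [-180.0, 0.2, -2.2]
force: [0.4, -0.8, 0.1]
grip_width: 0.0749
grasp_force: 0.0
```

```bash
python3 - <<'E'
from cart import *
from mv import *
print(o['tool_pos'],o['tool_rot'][2])
for c in cartons(snap("scene")):print(c)
print(to(.562,-.125,.010,-2))
E
```

```text
[ 0.55990769 -0.12653787  0.09573179] -2.1500574619717914
('flat', 567, 10, -7.7, 89, 57, (np.float64(229.0), np.float64(247.0)))
('flat', 561, -125, -3.3, 87, 55, (np.float64(209.0), np.float64(217.0)))
(array([ 2.4, -1.6, 85.7]), np.float64(-0.003))
```

>>> arm_command(
  series="2 -1 25 0 35;0 0 25 0 35;0 0 17 0 35;0 0 10 0 35;0 0 6 0 35;0 0 3 0 35;0 0 0 0 35;0 0 0 0 255;0 0 0 0 255;0 0 0 0 255;0 0 0 0 255;0 0 0 0 255;0 0 0 0 255",
)

```text
time_s: 35.78
tool_pos: [0.5642, -0.1252, 0.0122]
tool_rot: [180.0, -0.1, -2.1]
force: [0.1, -0.3, 3.8]
grip_width: 0.0556
grasp_force: 25.0
```

>>> arm_command(
  series="0 0 -5 0 255;0 0 -15 0 255;0 0 -25 0 255;0 0 -30 0 255;0 0 -30 0 255;0 0 -20 0 255;0 0 -8 0 255;0 0 0 0 255",
)

```text
time_s: 36.45
tool_pos: [0.5648, -0.1248, 0.1465]
tool_rot: [179.9, -0.2, -2.1]
force: [0.3, 0.6, -1.0]
grip_width: 0.0556
grasp_force: 25.0
```

```bash
python3 -c "
from mv import *
print(o['tool_pos'],o['tool_rot'],o['grip_width'],to(.493,-.333,.105,-3.5))"
```

```text
[ 0.56484841 -0.12484613  0.14651821] [179.94822469  -0.20991611  -2.06575359] 0.055554584362001475 (array([-64.5, 210.6,  41.5]), np.float64(0.025))
```

>>> arm_command(
  series="0 0 0 0.025 255;-5 15 0 0 255;-9 32 0 0 255;-9 34 0 0 255;-9 34 0 0 255;-9 34 0 0 255;-8 32 0 0 255;-5 20 0 0 255;-3 11 5 0 255;0 0 20 0 255;0 0 15 0 255;0 0 5 0 255;0 0 0 0 255;0 0 0 0 255",
)

```text
time_s: 37.62
tool_pos: [0.4938, -0.3317, 0.0986]
tool_rot: [-179.9, 0.1, -3.4]
force: [0.7, -0.2, -0.4]
grip_width: 0.0557
grasp_force: 25.0
```

```bash
python3 -c "
from mv import *
print(o['tool_pos'],o['tool_rot'],o['grip_width'],to(.495,-.333,.014,-3.5))"
```

```text
[ 0.49383544 -0.33173847  0.09864455] [-1.79928619e+02  7.33443467e-02 -3.44106832e+00] 0.055718519889684764 (array([ 1.3,  1.3, 84.6]), np.float64(0.001))
```

>>> arm_command(
  series="1 1 15 0 255;0 0 22 0 255;0 0 20 0 255;0 0 13 0 255;0 0 8 0 255;0 0 4 0 255;0 0 2 0 255;0 0 0 0 255;0 0 0 0 35;0 0 0 0 35;0 0 0 0 35;0 0 -10 0 35;0 0 -25 0 35;0 0 -30 0 35;0 0 -30 0 35;0 0 -20 0 35;0 0 -10 0 35;0 0 0 0 35",
)

```text
time_s: 39.12
tool_pos: [0.4964, -0.3351, 0.1441]
tool_rot: [179.8, -0.3, -3.5]
force: [-0.4, 0.5, -0.5]
grip_width: 0.0751
grasp_force: 0.0
```

```bash
python3 - <<'E'
from cart import *
from mv import *
print(o['tool_pos'],o['tool_rot'][2],o['grip_width'])
for c in cartons(snap("scene")):print(c)
print(to(.567,.010,.1,-3.5))
E
```

```text
[ 0.49639737 -0.33506704  0.14414292] -3.5094170149655994 0.07510041570580032
('flat', 567, 10, -8.0, 89, 56, (np.float64(228.0), np.float64(247.0)))
(array([  49.1, -348.9,   43.2]), np.float64(-0.0))
```

Then F1 (yaw −8, so turn +0.08 at the end).

>>> arm_command(
  series="2 -14 0 0 35;4 -30 0 0 35;5 -38 0 0 35;6 -40 0 0 35;6 -40 0 0 35;6 -40 0 0 35;6 -40 0 0 35;6 -40 0 0 35;5 -36 0 0 35;3 -20 0 0 35;0 -10 5 0.08 35;0 0 20 0 35;0 0 15 0 35;0 0 5 0 35;0 0 0 0 35;0 0 0 0 35",
)

```text
time_s: 40.5
tool_pos: [0.5641, 0.0108, 0.0947]
tool_rot: [-180.0, 0.1, -8.1]
force: [0.7, -0.6, 0.8]
grip_width: 0.0751
grasp_force: 0.0
```

```bash
python3 - <<'E'
from cart import *
from mv import *
print(o['tool_pos'],o['tool_rot'][2])
for c in cartons(snap("scene")):print(c)
print(to(.567,.010,.010,-8))
E
```

```text
[0.56408923 0.01079174 0.09465426] -8.071935830315669
('flat', 567, 10, -7.6, 89, 55, (np.float64(227.0), np.float64(247.0)))
(array([ 3.2,  0.4, 84.6]), np.float64(-0.001))
```

>>> arm_command(
  series="2 0 25 0 35;0 0 25 0 35;0 0 17 0 35;0 0 10 0 35;0 0 6 0 35;0 0 2 0 35;0 0 0 0 35;0 0 0 0 255;0 0 0 0 255;0 0 0 0 255;0 0 0 0 255;0 0 0 0 255;0 0 0 0 255",
)

```text
time_s: 41.63
tool_pos: [0.5674, 0.0099, 0.0111]
tool_rot: [180.0, -0.1, -8.1]
force: [-0.7, -1.1, 4.0]
grip_width: 0.0561
grasp_force: 25.0
```

>>> arm_command(
  series="0 0 -5 0 255;0 0 -15 0 255;0 0 -25 0 255;0 0 -30 0 255;0 0 -30 0 255;0 0 -20 0 255;0 0 -8 -0.08 255;0 0 0 0 255",
)

```text
time_s: 42.3
tool_pos: [0.5684, 0.0104, 0.1463]
tool_rot: [-180.0, -0.3, -3.4]
force: [0.6, 0.3, -1.7]
grip_width: 0.0557
grasp_force: 25.0
```

```bash
python3 -c "
from mv import *
print(o['tool_pos'],o['tool_rot'],o['grip_width'],to(.591,-.339,.105,-3.5))"
```

```text
[0.56841127 0.01042105 0.14626482] [-179.99994165   -0.26987136   -3.37290457] 0.05569130618253402 (array([ 42.9, 347.5,  41.5]), np.float64(0.002))
```

>>> arm_command(
  series="3 15 0 0 255;4 30 0 0 255;5 37 0 0 255;5 38 0 0 255;5 38 0 0 255;5 38 0 0 255;5 38 0 0 255;5 38 0 0 255;4 37 0 0 255;2 22 0 0 255;0 12 0 0 255;0 4 5 0 255;0 0 20 0 255;0 0 15 0 255;0 0 5 0 255;0 0 0 0 255;0 0 0 0 255",
)

```text
time_s: 43.72
tool_pos: [0.589, -0.3371, 0.0984]
tool_rot: [-179.9, 0.0, -3.4]
force: [-0.2, -0.2, -0.7]
grip_width: 0.0562
grasp_force: 25.0
```

```bash
python3 -c "
from mv import *
print(o['tool_pos'],o['tool_rot'],o['grip_width'],to(.592,-.339,.014,-3.5))
c=snap('scene')[130:220,130:270];cv2.imwrite('pics/tote.png',cv2.resize(c,None,fx=5,fy=5,interpolation=cv2.INTER_CUBIC))"
```

```text
[ 0.58899071 -0.33710477  0.09841927] [-1.79946957e+02  1.85745400e-02 -3.40363164e+00] 0.0562198500751895 (array([ 3.1,  1.8, 84.4]), np.float64(0.002))
```

View pics/tote.png

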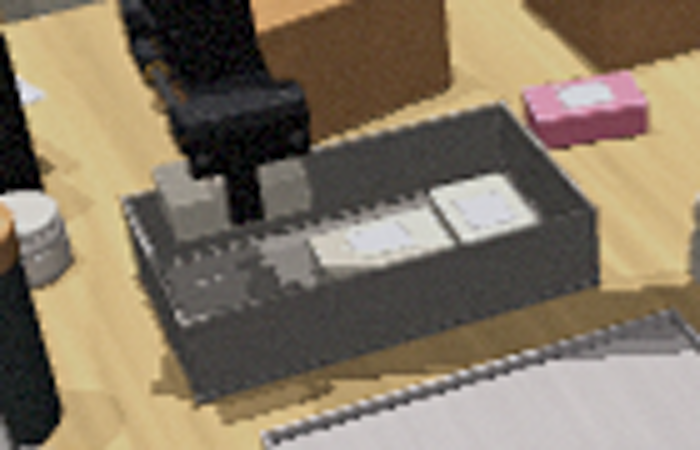

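>>> arm_command(
  series="1 2 15 0 255;0 0 22 0 255;0 0 20 0 255;0 0 13 0 255;0 0 8 0 255;0 0 4 0 255;0 0 2 0 255;0 0 0 0 255;0 0 0 0 35;0 0 0 0 35;0 0 0 0 35;0 0 -10 0 35;0 0 -25 0 35;0 0 -30 0 35;0 0 -30 0 35;0 0 -30 0 35;0 0 -30 0 255;0 0 -10 0 255;0 0 0 0 255;0 0 0 0 255",
)

```text
time_s: 45.43
tool_pos: [0.5895, -0.341, 0.18]
tool_rot: [180.0, -0.1, -3.5]
force: [-0.5, 0.2, -0.8]
grip_width: 0.0559
grasp_force: 0.0
```

```bash
python3 - <<'E'
from cart import *
from mv import *
print(o['tool_pos'],o['tool_rot'][2],o['force'])
im=snap("scene");print(cartons(im))
print(to(.705,.125,.2,-3.4))
a=cv2.resize(im[130:330,130:270],(420,600));t=snap('top');b=cv2.resize(t[100:240,0:190],(380,280))
i=np.zeros((600,800,3),np.uint8);i[:,:420]=a;i[:280,420:]=b;i[280:560,420:]=cv2.resize(im[200:384,250:500],(380,280));cv2.imwrite('pics/chk.png',i)
E
```

```text
[ 0.5895126  -0.34103804  0.18000558] -3.505912867334225 [-0.51670204  0.20391369 -0.83713211]
[]
(array([  86.8, -472.2,  -20.3]), np.float64(-0.002))
```

View pics/chk.png

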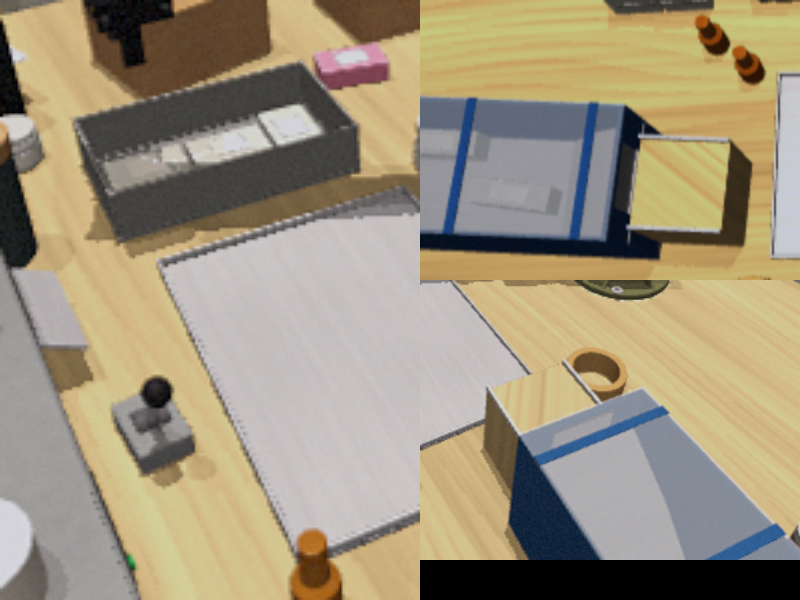

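>>> arm_command(
  series="3 -15 0 0 255;6 -30 0 0 255;7 -36 0 0 255;8 -39 0 0 255;8 -39 0 0 255;8 -39 0 0 255;8 -39 0 0 255;8 -39 0 0 255;8 -39 0 0 255;8 -39 0 0 255;8 -39 0 0 255;7 -36 0 0 255;4 -28 0 0 255;2 -14 0 0 255;0 -6 0 0 255;0 0 0 0 255",
)

```text
time_s: 46.87
tool_pos: [0.7105, 0.1311, 0.1783]
tool_rot: [180.0, 0.1, -3.4]
force: [-0.5, 0.8, 0.2]
grip_width: 0.0009
grasp_force: 0.0
```

```bash
python3 -c "
from mv import *
print(o['tool_pos'],to(.713,.125,.072,-3.4))"
```

```text
[0.71048513 0.13107135 0.1782703 ] (array([  3.1,   5.9, 106.3]), np.float64(0.001))
```

>>> arm_command(
  series="2 5 20 0 255;0 0 30 0 255;0 0 25 0 255;0 0 18 0 255;0 0 10 0 255;0 0 4 0 255;0 0 0 0 255;0 8 0 0 255;0 8 0 0 255;0 8 0 0 255;0 8 0 0 255;0 8 0 0 255;0 8 0 0 255;0 8 0 0 255;0 8 0 0 255;0 8 0 0 255;0 8 0 0 255;0 8 0 0 255;0 8 0 0 255;0 0 0 0 255",
)

```text
time_s: 48.53
tool_pos: [0.7069, 0.0243, 0.0717]
tool_rot: [179.8, 0.1, -3.7]
force: [-0.7, -0.0, -0.4]
grip_width: 0.0007
grasp_force: 0.0
```

>>> arm_command(
  series="0 5 0 0 255;0 5 0 0 255;0 4 0 0 255;0 0 0 0 255;0 0 0 0 255",
)

```text
time_s: 48.95
tool_pos: [0.7062, 0.014, 0.0723]
tool_rot: [180.0, 0.0, -3.5]
force: [-0.4, 0.6, 0.3]
grip_width: 0.0004
grasp_force: 0.0
```

>>> arm_command(
  series="0 4 0 0 255;0 3 0 0 255;0 0 0 0 255;0 0 0 0 255",
)

```text
time_s: 49.28
tool_pos: [0.706, 0.0071, 0.0725]
tool_rot: [180.0, 0.0, -3.5]
force: [-0.1, 0.6, 0.3]
grip_width: 0.0002
grasp_force: 0.0
```

>>> arm_command(
  series="0 2 0 0 255;0 2 0 0 255;0 0 0 0 255;0 0 0 0 255",
)

```text
time_s: 49.62
tool_pos: [0.7058, 0.0035, 0.0725]
tool_rot: [180.0, -0.0, -3.5]
force: [0.3, 0.8, -0.3]
grip_width: 0.0004
grasp_force: 0.2
```

>>> arm_command(
  series="0 2 0 0 255;0 2 0 0 255;0 0 0 0 255;0 0 0 0 255",
)

```text
time_s: 49.95
tool_pos: [0.7056, 0.0027, 0.0725]
tool_rot: [-179.8, -0.0, -3.4]
force: [1.2, 5.6, -0.7]
grip_width: 0.0004
grasp_force: 2.2
```

>>> arm_command(
  series="0 2 0 0 255;0 2 0 0 255;0 0 0 0 255;0 0 0 0 255",
)

```text
time_s: 50.28
tool_pos: [0.7056, 0.0022, 0.0726]
tool_rot: [-179.6, -0.0, -3.3]
force: [1.9, 9.4, -1.5]
grip_width: 0.0005
grasp_force: 3.9
```

```bash
python3 -c "
from h import *
im=snap('scene')[200:300,140:240];m=cv2.inRange(im,(0,0,0),(45,45,45))
cv2.imwrite('pics/lev5.png',cv2.resize(im,None,fx=5,fy=5))"
```

>>> arm_command(
  series="0 -8 0 0 255;0 -12 0 0 255;0 0 -20 0 255;0 0 -35 0 255;0 0 -35 0 255;0 0 -30 0 255;-30 0 0 0 255;-35 0 0 0 255;-35 0 0 0 255;-35 0 0 0 255;-20 0 0 0 255;0 0 0 0 255;0 0 0 0 255;0 0 0 0 255",
)

```text
time_s: 51.5
tool_pos: [0.5526, 0.0244, 0.193]
tool_rot: [180.0, -0.1, -3.5]
force: [0.4, -0.9, 1.1]
grip_width: 0.0006
grasp_force: 0.0
```

```bash
python3 -c "
from h import *
o=telemetry.get_obs();print(o['tool_pos'],o['time_s'])
im=snap('scene');t=snap('top')
i=np.zeros((600,800,3),np.uint8);i[:,:420]=cv2.resize(im[130:330,130:270],(420,600));i[:280,420:]=cv2.resize(t[90:230,40:230],(380,280));i[280:560,420:]=cv2.resize(im[230:384,180:389],(380,280));cv2.imwrite('pics/fin.png',i)"
```

```text
[0.55260821 0.02439937 0.19295748] 51.5
```

View pics/fin.png

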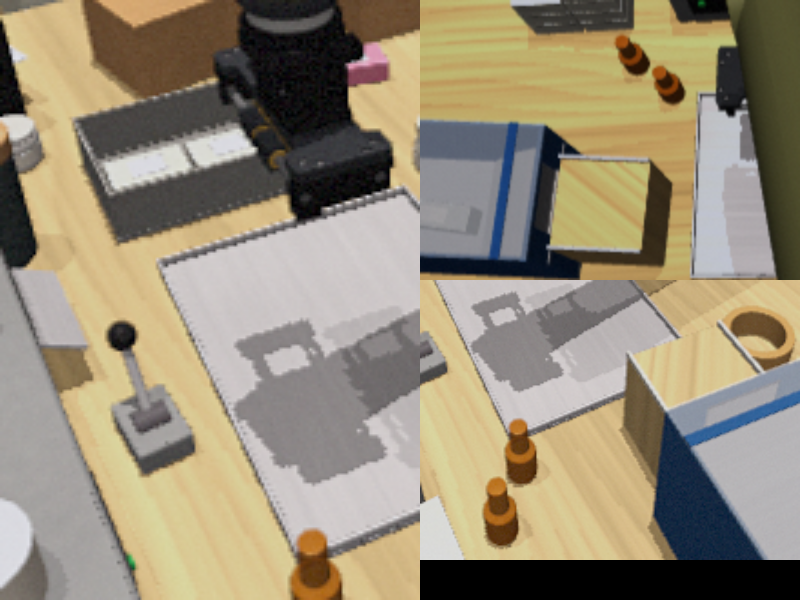

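The final view shows the lever back on its run side (crop 122,335), the flats in the tote, the tray and ledge empty, and both bottles standing.

```bash
python3 -c "
from cell import env
print(env.sign_off())"
```

```text
the job is handed in; nothing more can be done
None
```

I handed the job in at about 51.5 s: lever thrown to stop first, three flat cartons in the tote, two slim cartons pushed through the flap (which looked shut in the views), lever thrown back to run, and both bottles still standing.

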